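# Batch-gauge the knife ferrules and sort them by fit

### The job

Pull up the red spring plunger, draw the pin gauge out from under its dust hood and let the plunger drop into the front hole, then slide each brass ferrule from the rubber mat down over a gauge pin of its own as far as it goes. Once all of them stand on the gauge, put those that went fully home onto the plate into the wooden tray, and those that stand proud, being bored too tight, into the red bin. Finally pull the plunger again and push the empty gauge back under the hood until the plunger drops into the rear hole; leave the hammer, oil can and blades where they are.

Things in the scene. Friction and masses are not known exactly. Their poses are not given: they have to be found in the camera images.
- ferrule0_mid (a point): turned brass ferrule (cap) for knife handles: 34 mm across, 26 mm tall, closed top with a dark tang slot, bore 26 mm across at its open foot; about 100 g; may be absent. Starts upright, foot down, on the 3 mm rubber mat. All look the same outside; some are bored too tight inside, and only the gauge tells which. This point is its centre, 13 mm above its foot; z points from foot to closed top
- ferrule1_mid (a point): another ferrule like ferrule0 (34 mm across, 26 mm tall, closed end up), its centre 13 mm above its foot; may be absent
- ferrule2_mid (a point): another ferrule like ferrule0 (34 mm across, 26 mm tall, closed end up), its centre 13 mm above its foot; may be absent
- ferrule3_mid (a point): another ferrule like ferrule0 (34 mm across, 26 mm tall, closed end up), its centre 13 mm above its foot; may be absent
- ferrule4_mid (a point): another ferrule like ferrule0 (34 mm across, 26 mm tall, closed end up), its centre 13 mm above its foot; may be absent
- ferrule5_mid (a point): another ferrule like ferrule0 (34 mm across, 26 mm tall, closed end up), its centre 13 mm above its foot; may be absent
- pin0_foot (a point): foot of a gauge pin, on its axis, at the top face of the carriage plate, 35 mm above the bench. The pin is an upright post 23.6 mm across, 21 mm tall, its top 5 mm tapered to 15.6 mm. Four pins stand in a row, 52 mm apart, 65 mm behind the plunger knob (middle of the row). Axes: x away from the knob, into the hood; y along the row; z up
- pin1_foot (a point): foot of gauge pin 1, like pin 0 and 52 mm along +y from it. On any pin a good ferrule slides down until its foot rests on the plate (its centre 13 mm above the pin's foot); a tight one stops on the pin's top and stands 11 mm proud (its centre 24 mm above the pin's foot)
- pin2_foot (a point): foot of gauge pin 2, like pin 0 and 104 mm along +y from it
- pin3_foot (a point): foot of gauge pin 3, like pin 0 and 156 mm along +y from it
- plunger_knob (a point): centre of the red round knob (27 mm across, 22 mm tall) of the spring plunger, at the front middle of the carriage; 61 mm above the bench when down. Below it a steel housing 24 mm across ends 47 mm above the bench. Held 8 mm or more up it frees the carriage, which is drawn or pushed by this same knob (2 N); let go, it springs down, into the hole if over one
- gauge_slide (a joint): how far the gauge carriage is drawn out of the hood (along its own -x, towards the robot's side), m: 0 = parked under the hood, plunger over the rear hole; 0.100 = working place, plunger over the front hole. End stops lie 1.5 mm beyond each; against a stop the plunger still drops in
- plunger (a joint): how far the spring plunger is pulled straight up (4 to 6 N), m: 0 = down in a hole, carriage locked; about 0.0065 = its pin rests on the strip between the holes, not locked; 0.014 = fully up
- hood_mid (a point): middle of the roof of the gauge's fixed dust hood, 70 mm above the bench, 68 mm deep (x) by 224 mm wide (y), green cheeks, clear roof and back, open on the knob's side, on a green bed 240 by 224 mm, 15 mm high. Its open edge is 34 mm from this point; parked, the knob stands 35 mm in front of that edge, drawn out the pins stand 70 mm in front of it
- tray_in (a point): centre of the inner floor of the open wooden tray (brown), for good ferrules: outside 150 mm (x) by 200 mm (y) by 45 mm high, walls and floor 9 mm thick; fixed on a plywood board
- bin_in (a point): centre of the inner floor of the open red plastic bin, for tight ferrules: outside 150 mm (x) by 200 mm (y) by 45 mm high, walls and floor 5 mm thick; fixed on a plywood board
- hammer: a 260 mm hammer lying on the bench beyond the gauge, not to be moved; origin under its middle
- oil_can: a yellow oil can, 60 mm across, 120 mm tall, standing on the bench, not to be moved; origin under its middle
- blades: a flat bundle of steel blade blanks, about 280 by 50 mm, 12 mm thick, lying on the bench, not to be moved; origin under the middle of the wide part
Mind the look-alikes: they are no part of the job. What is shaped like the part that bears ferrule2_mid but turquoise is not meant. Leave any turquoise or white look-alike of the part that bears ferrule3_mid alone.

How it is judged:
By the outcome, as a careful person would: the job done as asked, in the order asked, and still so for the second after the job is handed in, with the robot touching nothing.
Of ferrule0, ferrule1, ferrule2, ferrule3, ferrule4, ferrule5 only 3 to 4 are there at a start; the rules pass over those that are not, and their reading is None.
At some moment in a run one of ferrule0, ferrule1, ferrule2, ferrule3, ferrule4, ferrule5 may be knocked a few centimetres aside while the robot is not near it.
It also fails if it takes over 208 s, if anything falls off the work surface, if the arm or the gripper's body presses on something with over 40 N, if the wrist force passes 120 N, or if a joint passes its speed limit or range.

### The arm

A 6-joint arm with a two-finger parallel gripper is mounted at the origin on the work surface. World frame = base frame: x ahead of the robot, y to its left, z up, the work surface at z = 0. Lengths are in m, angles in rad, forces in N, time in s.
With the tool pointing down it reaches from about 0.35 to 0.775 m from the base axis. Payload 7.3 kg.
Tool frame: the origin (TCP) lies at the centre of the arm's flange, where the gripper is bolted on; the fingertips stand 178 mm ahead of it and the grasp point (between the pads) lies 159 mm ahead of it; z points along the fingers, y is the line along which they close (so a half turn about z gives the same grasp; the last joint's range is limited). The gripper opens to 92 mm and grips with 3 to 60 N. Pads are 19 mm wide; open, the fingers measure 130 mm over their backs; the gripper's body (75 mm by 190 mm) begins 47 mm behind the grasp point.
Start: joints at [-1.446, 0.342, 1.524, -0, 1.275, -0.146], TCP at [0.14, -0.506, 0.405] pointing down, gripper open.
Joint ranges: [-2.53, 2.53], [-0.77, 2.02], [0.04, 2.7], [-1, 4.14], [0.28, 2.66], [-3.11, 3.11]. Speed limits (rad/s): [2.57, 2.57, 3.14, 3.14, 3.14, 3.14].

### API

Orientations are given as [roll, pitch, yaw] about the fixed x, y, z axes, in that order (R = Rz(yaw) Ry(pitch) Rx(roll)).
In Python, from cell import telemetry, vision, ticket gives the robot as it stands.
- The arm moves only by the shell command python3 -m crank 'ROWS' [FORCE]. ROWS is JSON, a list of rows, each a list of 5 numbers: the gripper command: -1 is shut, 1 is fully open, values between are in proportion, then the shift along the tool's x, y, z in mm, then the turn about the tool's z in rad. In form: [[fingers, dx, dy, dz, roll], ...]. A call has 1 to 12 rows; each row is the pose to reach, as a shift and turn from the pose commanded when the call began, along the tool's axes at that moment; what a row does not reach only later rows make up. A row lasts 1/12 s, in which the tool goes at most 41.7 mm and 7.16 degrees, less where a joint would pass 70% of its speed; a pose out of reach is approached as far as the arm can. A call with a gripper value outside its range is refused whole. The fingers move at their own pace and stop on an object; FORCE is the grip in N (left out, the last holds). Time passes only in rows, so rows that repeat a pose let the fingers close. It gives the time, the measured TCP pose, the force, the opening and the grip force at its end, in the units of the state.
- telemetry.observe(): the state, without advancing time (a new reading comes with each control period).
- vision.read_camera(name): name is "scene" or "top" or "wrist"; returns (picture, depth): 384x512x3 uint8, red, green, blue; 384x512 float32, m along the optical axis (not along the pixel's ray), 0 where there is no reading.
- vision.get_calibration(name): a dict with "camera_matrix" (3x3 intrinsics, pixels), "dist" ([k1, k2, p1, p2, k3] as OpenCV has them; the pictures are not rectified), "rvec" (rotation vector, rad) and "tvec" (3), from world to camera coordinates, as OpenCV has them. Camera axes: x right, y down, z forward; pixel columns grow to the right and rows downward; lengths in m; the calibration is good to about 2 mm. A picture is of the moment at which its call begins: read the wrist's pose just before it. get_calibration takes no time and is no camera call; for the wrist camera it gives the pose at the moment of the call.
- ticket.hand_in(): hands the job in; it is judged then, once.
The state is a dict: "time": time; "qpos": joint angles; "qvel": joint speeds; "joint_efforts": joint torques, N m; "tool_pos": TCP position; "tool_rot": TCP orientation; "contact_force": force on the tool from outside, world axes, zero at the start; "torque": the same for the moment, N m; "opening": finger opening in m; "grip_force": force on a finger pad.
Only numpy, scipy, OpenCV 4.12 (cv2) and the standard library are available. Lean on these libraries where they do the work, as an engineer would, in place of code of your own. Each camera call takes 0.05 s, during which the arm holds its last target. There are 200 camera calls.

## Working session

There is one attempt and no reset: what is moved stays moved. The work goes in short steps, Python scripts to look and compute and a shell command to move; the robot and the scene stay as the last step left them, time stands still between calls to the robot, and variables do not carry over. Pictures are saved under pics/ and viewed, at most 14 in all, crops included, and the job is handed in when it is done.

```bash
ls; mkdir -p pics
cat > h.py <<'E'
import numpy as np, cv2
from cell import telemetry, vision, ticket
def snap(n,name=None):
    c=vision.get_calibration(n); p,d=vision.read_camera(n)
    if name: cv2.imwrite('pics/'+name+'.png',cv2.cvtColor(p,cv2.COLOR_RGB2BGR))
    return p,d,c
def ray(c,uv,z):
    K=np.array(c['camera_matrix'],float);R=cv2.Rodrigues(np.array(c['rvec'],float))[0];t=np.array(c['tvec'],float).ravel()
    q=cv2.undistortPoints(np.array(uv,float).reshape(-1,1,2),K,np.array(c['dist'],float)).reshape(-1,2)
    r=np.c_[q,np.ones(len(q))]@R; o=-R.T@t
    return o+r*((z-o[2])/r[:,2])[:,None]
def cloud(c,d):
    h,w=d.shape;K=np.array(c['camera_matrix'],float);R=cv2.Rodrigues(np.array(c['rvec'],float))[0];t=np.array(c['tvec'],float).ravel()
    u,v=np.meshgrid(np.arange(w),np.arange(h))
    q=cv2.undistortPoints(np.c_[u.ravel(),v.ravel()].astype(float).reshape(-1,1,2),K,np.array(c['dist'],float)).reshape(-1,2)
    P=(np.c_[q,np.ones(len(q))]*d.reshape(-1,1)-t)@R
    P[d.ravel()==0]=np.nan
    return P.reshape(h,w,3)
E
python3 - <<'E'
from h import *
s=telemetry.observe();print(s['time'],s['tool_pos'],s['tool_rot'],s['opening'])
for n in('top','scene'):
    p,d,c=snap(n,n+'0'); print(n,ray(c,[[0,0],[511,0],[511,383],[0,383]],0).round(2).tolist() if n=='top' else '')
E
```

```text
pics
0.0 [ 0.14044319 -0.50571577  0.40402462] [-3.14000833e+00 -2.42710614e-04  2.70825081e-01] 0.09142745509994726
top [[1.22, 0.9, 0.0], [1.19, -0.82, 0.0], [-0.01, -0.71, 0.0], [-0.01, 0.79, 0.0]]
scene
```

View pics/top0.png

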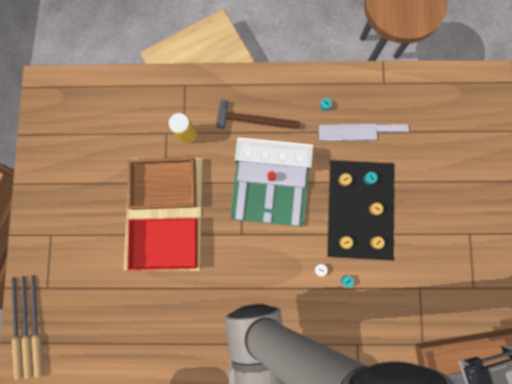

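View pics/scene0.png

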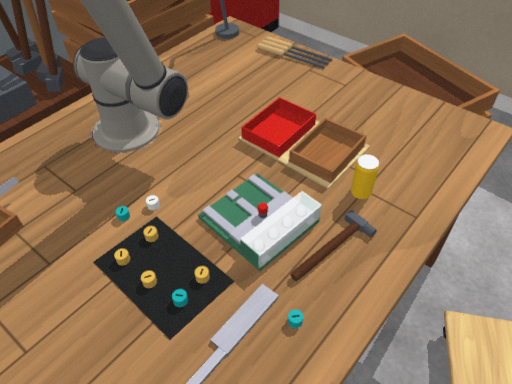

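The top view shows four brass ferrules on the mat at (345,179), (376,209), (346,242) and (377,242). The turquoise look-alikes at (371,178), (327,104) and (348,281) and the white one at (321,270) are not meant. The red knob is at (271,176) and the hood at about (273,153). The tray is at (163,183) and the bin at (163,243).

```bash
cat >> h.py <<'E'
def blobs(p,lo,hi,amin=20):
    m=cv2.inRange(cv2.cvtColor(p,cv2.COLOR_RGB2HSV),lo,hi)
    n,l,s,ce=cv2.connectedComponentsWithStats(m)
    return [(s[i,4],ce[i],l==i) for i in range(1,n) if s[i,4]>=amin]
E
python3 - <<'E'
from h import *
p,d,c=snap('top')
P=cloud(c,d)
hsv=cv2.cvtColor(p,cv2.COLOR_RGB2HSV)
for uv in [(345,179),(376,209),(163,183),(163,243),(271,176)]: print(uv,hsv[uv[1],uv[0]],P[uv[1],uv[0]].round(3))
print('brass')
for a,ce,m in blobs(p,(18,120,150),(30,255,255)):
    print(a,ce.round(1),ray(c,[ce],0.027)[0].round(4),np.nanmedian(P[m],0).round(4))
print('red')
for a,ce,m in blobs(p,(0,200,100),(4,255,255))+blobs(p,(174,180,100),(180,255,255)):
    print(a,ce.round(1),ray(c,[ce],0.07 if a<500 else .01)[0].round(4),np.nanmedian(P[m],0).round(4))
print('green')
for a,ce,m in blobs(p,(60,80,30),(88,255,200),100):
    x,y=np.where(m)[::-1]; r=cv2.minAreaRect(np.c_[x,y].astype(np.float32)); print(a,ce,r); print(ray(c,cv2.boxPoints(r),0.015).round(3).tolist())
E
python3 - <<'E'
import cv2
i=cv2.imread('pics/top0.png')[120:290,110:410]
cv2.imwrite('pics/crop0.png',cv2.resize(i,None,fx=2.6,fy=2.6,interpolation=cv2.INTER_CUBIC))
E
```

```text
(345, 179) [ 19 129 168] [ 0.59  -0.241  0.03 ]
(376, 209) [ 19 141 208] [ 0.498 -0.331  0.029]
(163, 183) [ 12 138 168] [0.583 0.314 0.02 ]
(163, 243) [  1 190 221] [0.4   0.311 0.009]
(271, 176) [  1 193 221] [ 0.594 -0.017  0.067]
brass
215 [185.9 134.9] [0.7322 0.245  0.027 ] [0.7179 0.2341 0.0639]
116 [345. 179.] [ 0.5903 -0.242   0.027 ] [ 0.59   -0.242   0.0283]
126 [376.1 208.4] [ 0.5003 -0.3318  0.027 ] [ 0.5012 -0.3319  0.0281]
122 [346.  242.2] [ 0.4005 -0.2383  0.027 ] [ 0.4011 -0.2384  0.0279]
126 [377.2 242.3] [ 0.3999 -0.3304  0.027 ] [ 0.4007 -0.3305  0.0277]
red
green
1287 [268.56721057 203.50738151] ((268.5670471191406, 203.35177612304688), (45.85871887207031, 36.11760330200195), 5.906140327453613)
[[0.471, 0.065, 0.015], [0.582, 0.054, 0.015], [0.566, -0.086, 0.015], [0.457, -0.073, 0.015]]
```

View pics/crop0.png

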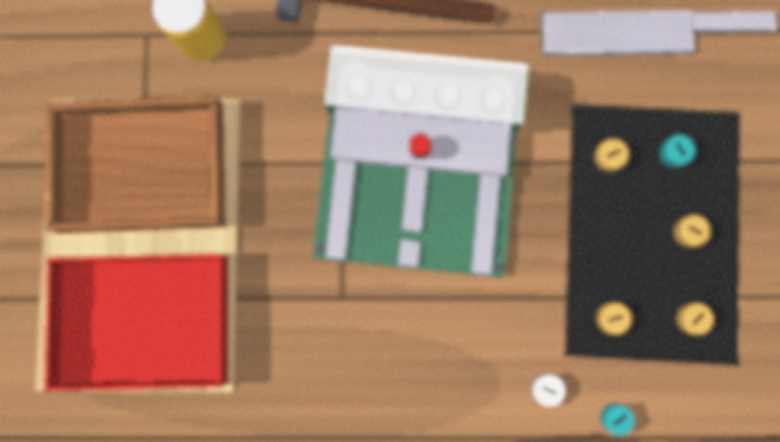

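Four brass ferrules are confirmed, with tops at z≈0.029 as expected for the mat. The gauge yaw is about -0.11. I'm moving over the gauge for a close look.

```bash
cat >> h.py <<'E'
def go(x,y,z,yaw):
    """tool-frame shift (mm) and turn to put TCP at world x,y,z with yaw"""
    s=telemetry.observe();p=s['tool_pos'];r,pi_,a=s['tool_rot']
    from scipy.spatial.transform import Rotation as Ro
    D=Ro.from_euler('xyz',[r,pi_,a]).as_matrix().T@(np.array([x,y,z])-p)*1000
    t=(a-yaw+np.pi)%(2*np.pi)-np.pi
    return D.round(1),round(t,3)
E
python3 -m crank '[[1,262,-179,20,0],[1,262,-179,20,0],[1,262,-179,20,0],[1,262,-179,20,0],[1,262,-179,20,0],[1,262,-179,20,0],[1,262,-179,20,0],[1,262,-179,20,0],[1,262,-179,20,0]]' 30
python3 -m crank '[[1,263,-179,25,0.38],[1,263,-179,25,0.38],[1,263,-179,25,0.38],[1,263,-179,25,0.38],[1,263,-179,25,0.38],[1,263,-179,25,0.38],[1,263,-179,25,0.38],[1,263,-179,25,0.38],[1,263,-179,25,0.38],[1,263,-179,25,0.38],[1,263,-179,25,0.38]]'
python3 - <<'E'
from h import *
s=telemetry.observe();print(s['tool_pos'],s['tool_rot'],s['qpos'])
p,d,c=snap('wrist','w0');P=cloud(c,d)
R=cv2.Rodrigues(np.array(c['rvec']))[0];print('cam',-R.T@np.array(c['tvec']).ravel(),R[2])
for a,ce,m in blobs(p,(0,150,100),(6,255,255),50)+blobs(p,(172,150,100),(180,255,255),50): print(a,ce,ray(c,[ce],.072)[0].round(4),np.nanmedian(P[m],0).round(4))
E
```

```text
time: 0.9
tool_pos: [0.347, -0.2598, 0.3844]
tool_rot: [-3.14, -0.001, 0.275]
contact_force: [-0.3, 0.4, 0.2]
opening: 0.0916
grip_force: 0.0
time: 1.82
tool_pos: [0.5504, -0.0208, 0.3592]
tool_rot: [3.141, 0.001, -0.108]
contact_force: [-0.6, -0.3, -0.8]
opening: 0.0922
grip_force: 0.0
[ 0.55035583 -0.0208384   0.35916714] [ 3.14095424e+00  1.41126883e-03 -1.08324051e-01] [-1.76825722e-01  4.28645955e-01  1.52236359e+00 -7.89494316e-04
  1.19194748e+00  1.50258670e+00]
cam [ 0.6252624  -0.02873425  0.33921961] [-0.28820843  0.030589   -0.957079  ]
780 [243.2        131.12564103] [ 0.5947 -0.0198  0.072 ] [ 0.5946 -0.0198  0.0715]
```

View pics/w0.png

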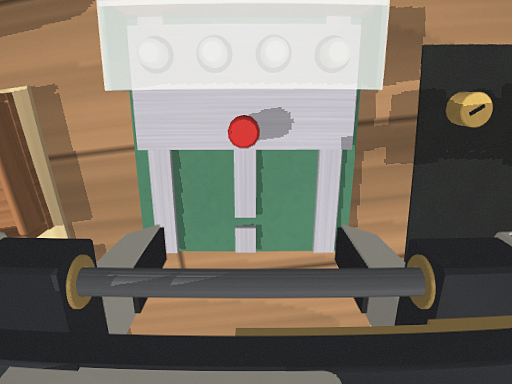

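The wrist view shows the red knob at (243,131), the four pins under the clear hood roof near y=53, and the hood front edge at y≈90. I'll get the yaw from these edges.

Run:
```python
from h import *
c=vision.get_calibration('wrist')
for uv,z in (([[105,90],[384,89]],.07),([[138,150],[350,150]],.035),([[153,252],[340,251]],.02),([[155,54],[333,52]],.056)):
    A=ray(c,uv,z); v=A[0]-A[1]; print(A.round(4).tolist(),'yaw',np.arctan2(-v[0],v[1]).round(3),'len',np.linalg.norm(v).round(3))
print(go(.5947,-.0198,.063+.159,-.112))
```

```text
[[0.6402, 0.087, 0.07], [0.6161, -0.1374, 0.07]] yaw -0.107 len 0.226
[[0.5839, 0.0826, 0.035], [0.5617, -0.1183, 0.035]] yaw -0.11 len 0.202
[[0.4687, 0.0954, 0.02], [0.4473, -0.1095, 0.02]] yaw -0.104 len 0.206
[[0.664, 0.045, 0.056], [0.6493, -0.1008, 0.056]] yaw -0.1 len 0.147
(array([ 44.4,  -6.6, 137.4]), np.float64(0.002))
```

```bash
python3 -m crank '[[0.6,44,-6,30,0],[0.2,44,-6,70,0],[0.2,44,-6,100,0],[0.2,44,-6,125,0],[0.2,44,-6,137,0],[0.2,44,-6,137,0],[-1,44,-6,137,0],[-1,44,-6,137,0],[-1,44,-6,137,0],[-1,44,-6,137,0],[-1,44,-6,137,0],[-1,44,-6,137,0]]' 30
python3 -m crank '[[-1,0,0,-4,0],[-1,0,0,-8,0],[-1,0,0,-12,0],[-1,0,0,-12,0],[-1,0,0,-12,0]]' 30
```

```text
time: 2.87
tool_pos: [0.5952, -0.0197, 0.2239]
tool_rot: [3.141, -0.002, -0.109]
contact_force: [-1.9, -2.7, 5.2]
opening: 0.0258
grip_force: 30.0
time: 3.28
tool_pos: [0.5949, -0.0197, 0.2344]
tool_rot: [3.141, 0.0, -0.109]
contact_force: [1.0, -5.2, -6.0]
opening: 0.0261
grip_force: 30.0
```

```bash
python3 -m crank '[[-1,-10,0,0,0],[-1,-25,0,0,0],[-1,-45,0,0,0],[-1,-65,0,0,0],[-1,-85,0,0,0],[-1,-95,0,0,0],[-1,-100,0,0,0],[-1,-100,0,0,0],[-1,-100,0,0,0]]' 30
python3 -m crank '[[-1,0,0,4,0],[-1,0,0,8,0],[-1,0,0,12,0],[-1,0,0,12,0],[0.1,0,0,12,0],[0.1,0,0,12,0],[0.1,0,0,12,0],[0.3,0,0,-40,0],[0.3,0,0,-80,0],[0.8,0,0,-120,0],[1,0,0,-137,0],[1,0,0,-137,0]]' 30
python3 - <<'E'
from h import *
s=telemetry.observe();print(s['tool_pos'])
p,d,c=snap('wrist','w1');P=cloud(c,d)
for a,ce,m in blobs(p,(0,150,100),(6,255,255),50): print(a,ce,ray(c,[ce],.072)[0].round(4),np.nanmedian(P[m],0).round(4))
E
```

```text
time: 4.03
tool_pos: [0.4949, -0.0088, 0.2345]
tool_rot: [3.14, 0.002, -0.109]
contact_force: [-1.1, -7.5, -6.2]
opening: 0.0257
grip_force: 30.0
time: 5.03
tool_pos: [0.4964, -0.0081, 0.3774]
tool_rot: [3.142, -0.01, -0.109]
contact_force: [-0.1, 0.8, 0.2]
opening: 0.0747
grip_force: 0.0
[ 0.49643246 -0.00806584  0.37735165]
666 [251.56906907 179.93393393] [ 0.4976 -0.0092  0.072 ] [ 0.4974 -0.0092  0.0715]
2146 [ 38.62255359 225.30894688] [0.4749 0.2037 0.072 ] [0.4626 0.2382 0.0219]
```

View pics/w1.png

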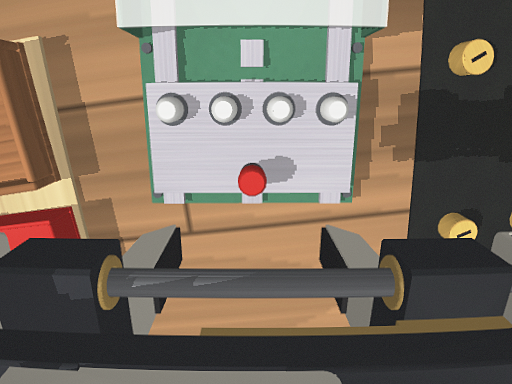

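The knob is at (252,180) with its top at 71.5 mm, the same as when it was parked, so the plunger has dropped in. The four white pins are at (172,108), (224,108), (278,108) and (332,108). I'll measure those.

Run:
```python
from h import *
p,d,c=snap('wrist');P=cloud(c,d)
zm=((P[...,2]>.0535)&(P[...,2]<.0585)).astype(np.uint8)
n,l,s,ce=cv2.connectedComponentsWithStats(zm)
for i in range(1,n):
    if 60<s[i,4]<900:
        q=P[l==i]; print(s[i],ce[i].round(1),ray(c,[ce[i]],.056)[0].round(4),np.nanmedian(q,0).round(4))
s=telemetry.observe();print(s['tool_pos'],s['tool_rot'])
k=np.array([.4968,-.009]);a=-.107;X=np.array([np.cos(a),np.sin(a)]);Y=np.array([-X[1],X[0]])
for i in range(4): print(i,(k+.065*X+(i-1.5)*.052*Y).round(4))
p,d,c=snap('top')
for a,ce,m in blobs(p,(18,120,150),(30,255,255)): print(ce.round(1),ray(c,[ce],0.027)[0].round(4))
print(go(.5903,-.242,.159+.06,0))
```

```text
[212  95  23  25 390] [223.  107.1] [0.5623 0.0096 0.056 ] [0.5623 0.0096 0.0558]
[269  95  24  25 393] [280.6 106.9] [ 0.5568 -0.0418  0.056 ] [ 0.5568 -0.0418  0.0558]
[155  97  23  23 353] [166.1 107.4] [0.5679 0.0608 0.056 ] [0.5679 0.0609 0.0558]
[327  96  22  23 370] [337.5 107.1] [ 0.5514 -0.093   0.056 ] [ 0.5513 -0.0929  0.0558]
[ 0.49534223 -0.00801644  0.37232722] [-3.14128599e+00 -1.63859777e-03 -1.08842911e-01]
0 [ 0.5531 -0.0935]
1 [ 0.5587 -0.0418]
2 [0.5642 0.0099]
3 [0.5698 0.0616]
[186.  134.9] [0.7324 0.2445 0.027 ]
[344.9 178.9] [ 0.5905 -0.2419  0.027 ]
[376.5 208.3] [ 0.5005 -0.333   0.027 ]
[346.  242.2] [ 0.4007 -0.2384  0.027 ]
[377.2 242.3] [ 0.3997 -0.3305  0.027 ]
(array([120.2, 222.3, 151.8]), np.float64(-0.109))
```

Pin tops are at z=0.056 with 51.5 mm spacing, which matches the sizes given. Next I'm moving over the first ferrule with the fingers closing along the gauge x, and checking with the wrist camera.

```bash
python3 -m crank '[[0,120,222,112,-1.5],[0,120,222,112,-1.5],[0,120,222,112,-1.5],[0,120,222,112,-1.5],[0,120,222,112,-1.5],[0,120,222,112,-1.5],[0,120,222,112,-1.5],[0,120,222,112,-1.5],[0,120,222,112,-1.5],[0,120,222,112,-1.5],[0,120,222,112,-1.5],[0,120,222,112,-1.5]]' 15
python3 -m crank '[[0,0,0,0,-0.073],[0,0,0,0,-0.073],[0,0,0,0,-0.073]]'
cat >> h.py <<'E'
def brass():
    p,d,c=snap('wrist');P=cloud(c,d)
    for a,ce,m in blobs(p,(16,90,90),(32,255,255),60):
        z=np.nanmedian(P[m][:,2]); q=P[m]; q=q[q[:,2]>np.nanmax(q[:,2])-.004]
        b=(m&(P[...,2]>np.nanpercentile(P[m][:,2],90)-.004)).astype(np.uint8); M=cv2.findContours(b,0,1)[0]; M=max(M,key=cv2.contourArea); (u,r)=cv2.minEnclosingCircle(M)[:2]
        zt=np.nanmedian(P[b>0][:,2]); print('brass',a,np.round(u,0),ray(c,[u],zt)[0].round(4),'r',round(r*zt/1,1))
E
python3 - <<'E'
from h import *
brass()
s=telemetry.observe();print(s['tool_pos'],s['tool_rot'],s['opening'],s['qpos'][5]);print(go(.5904,-.242,.183,1.464))
E
```

```text
time: 6.18
tool_pos: [0.5901, -0.2418, 0.2569]
tool_rot: [-3.137, -0.002, 1.393]
contact_force: [0.5, 0.7, 0.4]
opening: 0.0458
grip_force: 0.0
time: 6.43
tool_pos: [0.5903, -0.2418, 0.2578]
tool_rot: [-3.139, -0.001, 1.457]
contact_force: [-0.2, -0.3, -0.8]
opening: 0.0457
grip_force: 0.0
brass 100 [32. 70.] [ 4.419e-01 -1.279e-01  3.000e-04] r 0.0
brass 354 [282. 103.] [ 6.169e-01 -1.734e-01  3.000e-04] r 0.0
brass 430 [255.  99.] [ 5.986e-01 -1.689e-01  3.000e-04] r 0.0
brass 348 [ 49. 123.] [ 4.447e-01 -1.665e-01  4.000e-04] r 0.0
brass 2100 [253. 215.] [ 0.5886 -0.2443  0.0292] r 0.7
brass 1410 [  6. 234.] [ 0.4054 -0.2405  0.0291] r 0.6
brass 514 [157. 289.] [ 0.5666 -0.2098  0.1656] r 3.5
brass 521 [343. 288.] [ 0.6148 -0.215   0.1655] r 3.6
brass 446 [ 40. 326.] [ 0.4054 -0.3219  0.0291] r 0.4
brass 3269 [302. 332.] [ 0.6025 -0.2213  0.1727] r 27.7
[ 0.59036131 -0.24189226  0.25820438] [-3.13912053e+00 -1.07608264e-03  1.45731383e+00] 0.04586748865168785 -0.3954584162523642
(array([-0.2,  0.2, 75.2]), np.float64(-0.007))
```

```bash
python3 -m crank '[[0.1,-1.5,-1.2,35,0],[0.1,-1.5,-1.2,62,0],[0.1,-1.5,-1.2,75,0],[0.1,-1.5,-1.2,75,0],[-1,-1.5,-1.2,75,0],[-1,-1.5,-1.2,75,0],[-1,-1.5,-1.2,75,0],[-1,-1.5,-1.2,75,0]]' 15
python3 -m crank '[[-1,0,0,-30,0],[-1,0,0,-75,0],[-1,40,-15,-75,0],[-1,80,-30,-75,0],[-1,120,-45,-75,0],[-1,145,-52,-75,0],[-1,145,-52,-75,0],[-1,145,-52,-75,0]]'
python3 - <<'E'
from h import *
s=telemetry.observe();print(s['tool_pos']);print(go(.5514,-.093,.159+.070,1.464))
brass()
E
```

```text
time: 7.15
tool_pos: [0.5894, -0.2436, 0.185]
tool_rot: [3.141, 0.0, 1.459]
contact_force: [0.4, 0.2, -0.0]
opening: 0.0339
grip_force: 15.0
time: 7.82
tool_pos: [0.5535, -0.0921, 0.2602]
tool_rot: [3.141, 0.0, 1.463]
contact_force: [0.1, -0.6, -1.2]
opening: 0.0338
grip_force: 15.0
[ 0.5535292  -0.09211391  0.26018512]
(array([-1.1, -2. , 31.2]), np.float64(-0.001))
brass 2909 [250. 264.] [ 0.5511 -0.0919  0.1043] r 3.7
brass 429 [180. 288.] [ 0.5362 -0.0604  0.1682] r 3.7
brass 440 [321. 289.] [ 0.5725 -0.0648  0.1679] r 3.6
brass 3249 [278. 332.] [ 0.5603 -0.071   0.1751] r 28.3
```

```bash
python3 -m crank '[[-1,-1,-1.5,10,0],[-1,-1,-1.5,18,0],[-1,-1,-1.5,24,0],[-1,-1,-1.5,30,0],[-1,-1,-1.5,30,0]]'
python3 -m crank '[[0,0,0,0,0],[0,0,0,0,0],[0,0,0,0,0],[0,0,0,-30,0],[0.2,0,0,-70,0],[0.2,0,0,-70,0]]'
python3 - <<'E'
from h import *
p,d,c=snap('wrist','w2')
brass()
print(telemetry.observe()['tool_pos'])
p,d,c=snap('top')
for a,ce,m in blobs(p,(18,120,150),(30,255,255)): print(ce.round(1),ray(c,[ce],0.027)[0].round(4))
E
```

```text
time: 8.28
tool_pos: [0.5521, -0.0948, 0.228]
tool_rot: [-3.14, -0.001, 1.458]
contact_force: [1.2, 2.6, -2.9]
opening: 0.0337
grip_force: 15.0
time: 8.78
tool_pos: [0.5537, -0.0952, 0.3066]
tool_rot: [3.13, 0.003, 1.46]
contact_force: [1.1, -1.9, -0.3]
opening: 0.0535
grip_force: 0.0
brass 1778 [247. 199.] [ 0.5502 -0.0912  0.0612] r 1.4
brass 552 [141. 288.] [ 0.5262 -0.0628  0.2112] r 4.7
brass 568 [360. 288.] [ 0.5831 -0.0692  0.2116] r 4.6
brass 3158 [318. 332.] [ 0.5704 -0.0752  0.2189] r 34.9
[ 0.55234338 -0.09474912  0.30156456]
[186.3 134.8] [0.7326 0.2437 0.027 ]
[376.3 208.4] [ 0.5003 -0.3324  0.027 ]
[346.  242.1] [ 0.4007 -0.2385  0.027 ]
[377.2 242.3] [ 0.3997 -0.3305  0.027 ]
```

View pics/w2.png

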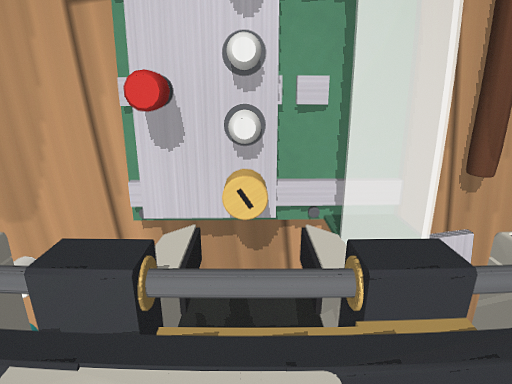

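The ferrule sits at (245,193) with its top at 61 mm, so it went fully home on pin 0. Next one goes to pin 1.

```bash
python3 -m crank '[[0.2,-35,-4,0,0],[0.2,-75,-8,0,0],[0.2,-115,-12,10,0],[0.2,-155,-17,25,0],[0.2,-195,-21,40,0],[0.2,-225,-25,55,0],[0.2,-242,-27,55,0],[0.2,-242,-27,55,0],[0.2,-242,-27,55,0]]'
python3 - <<'E'
from h import *
brass()
print(telemetry.observe()['tool_pos'],go(.4998,-.333,.183,1.464))
E
```

```text
time: 9.68
tool_pos: [0.4976, -0.3325, 0.243]
tool_rot: [-3.139, -0.002, 1.458]
contact_force: [0.2, 0.2, 0.2]
opening: 0.0551
grip_force: 0.0
brass 182 [17.  8.] [ 3.581e-01 -1.805e-01  3.000e-04] r 0.0
brass 61 [45.  5.] [ 3.779e-01 -1.825e-01  3.000e-04] r 0.0
brass 3219 [73. 92.] [ 0.3994 -0.241   0.0292] r 0.9
brass 784 [465. 172.] [ 0.6526 -0.3254  0.    ] r 0.0
brass 312 [ 15. 125.] [ 3.354e-01 -2.547e-01  3.000e-04] r 0.0
brass 294 [ 16. 167.] [ 0.3266 -0.2845  0.0005] r 0.0
brass 95 [493. 152.] [ 0.6732 -0.3122 -0.    ] r -0.0
brass 63 [ 26. 157.] [ 0.3374 -0.2781  0.0004] r 0.0
brass 1119 [ 17. 210.] [ 0.317  -0.3171  0.0004] r 0.0
brass 474 [ 36. 209.] [ 3.329e-01 -3.182e-01  3.000e-04] r 0.0
brass 2399 [257. 222.] [ 0.4985 -0.3348  0.0292] r 0.8
brass 1763 [106. 232.] [ 0.3988 -0.3313  0.0292] r 0.7
brass 573 [140. 289.] [ 0.4697 -0.3     0.1509] r 3.2
brass 559 [360. 287.] [ 0.5269 -0.3061  0.1504] r 3.5
brass 215 [199. 310.] [ 4.424e-01 -4.181e-01  2.000e-04] r 0.0
brass 122 [261. 310.] [ 4.927e-01 -4.239e-01  2.000e-04] r 0.0
brass 3265 [320. 332.] [ 0.5143 -0.3123  0.158 ] r 25.2
[ 0.49811171 -0.33157381  0.24361623] (array([-1.3,  1.9, 60.6]), np.float64(-0.005))
```

```bash
python3 -m crank '[[0.2,-2,1,30,0],[0.2,-2,1,52,0],[0.1,-2,1,60,0],[-1,-2,1,60,0],[-1,-2,1,60,0],[-1,-2,1,60,0],[-1,-2,1,60,0],[-1,-2,1,60,0]]' 15
python3 -m crank '[[-1,0,0,-35,0],[-1,0,0,-75,0],[-1,40,4,-75,0],[-1,80,8,-75,0],[-1,120,12,-75,0],[-1,160,15,-75,0],[-1,200,18,-75,0],[-1,240,22,-75,0],[-1,280,26,-75,0],[-1,296,27,-75,0],[-1,296,27,-75,0],[-1,296,27,-75,0]]'
python3 - <<'E'
from h import *
print(telemetry.observe()['tool_pos'],go(.5575,-.0425,.159+.070,1.464))
E
```

```text
time: 10.4
tool_pos: [0.4996, -0.3341, 0.186]
tool_rot: [3.14, 0.001, 1.46]
contact_force: [1.4, 1.4, 2.3]
opening: 0.0342
grip_force: 15.0
time: 11.4
tool_pos: [0.5588, -0.0421, 0.2601]
tool_rot: [3.141, 0.001, 1.462]
contact_force: [0.9, -1.2, -0.9]
opening: 0.0342
grip_force: 15.0
[ 0.55884381 -0.04213149  0.26013035] (array([-0.5, -1.3, 31.1]), np.float64(-0.002))
```

```bash
python3 -m crank '[[-1,-0.5,-1,10,0],[-1,-0.5,-1,18,0],[-1,-0.5,-1,25,0],[-1,-0.5,-1,31,0],[-1,-0.5,-1,31,0]]'
python3 -m crank '[[0,0,0,0,0],[0,0,0,0,0],[0,0,0,0,0],[0,0,0,-30,0],[0.2,0,0,-70,0],[0.2,0,0,-70,0]]'
python3 - <<'E'
from h import *
brass()
print(telemetry.observe()['tool_pos'],go(.4005,-.2395,.245,1.464))
p,d,c=snap('top')
for a,ce,m in blobs(p,(18,120,150),(30,255,255)): print(ce.round(1),ray(c,[ce],0.027)[0].round(4))
E
```

```text
time: 11.82
tool_pos: [0.5578, -0.0441, 0.228]
tool_rot: [3.141, -0.0, 1.458]
contact_force: [1.2, 2.4, 2.1]
opening: 0.0342
grip_force: 15.0
time: 12.32
tool_pos: [0.5595, -0.0438, 0.3051]
tool_rot: [3.131, 0.001, 1.46]
contact_force: [1.4, -0.9, 0.3]
opening: 0.0536
grip_force: 0.0
brass 3371 [244. 210.] [ 0.5551 -0.0449  0.0728] r 1.7
brass 523 [144. 288.] [ 0.5336 -0.0115  0.2124] r 4.7
brass 560 [357. 288.] [ 0.5889 -0.0176  0.2129] r 4.8
brass 3184 [316. 332.] [ 0.5765 -0.0239  0.2201] r 35.1
[ 0.5588131  -0.0436943   0.30240504] (array([-212.1, -136.1,   56.5]), np.float64(-0.004))
[186.5 134.8] [0.7328 0.2429 0.027 ]
[346.1 242.1] [ 0.4008 -0.2386  0.027 ]
[377.3 242.3] [ 0.3997 -0.3308  0.027 ]
```

Pin 1's ferrule top is at 72.8 mm, so it stands proud. I'll press-check it later. Next is ferrule C.

```bash
python3 -m crank '[[0.2,-30,-18,0,0],[0.2,-65,-40,0,0],[0.2,-100,-62,10,0],[0.2,-135,-85,25,0],[0.2,-170,-108,40,0],[0.2,-200,-128,55,0],[0.2,-212,-136,55,0],[0.2,-212,-136,55,0],[0.2,-212,-136,55,0]]'
python3 - <<'E'
from h import *
brass()
print(telemetry.observe()['tool_pos'],go(.4003,-.2395,.183,1.464))
E
```

```text
time: 13.17
tool_pos: [0.3983, -0.2394, 0.2426]
tool_rot: [-3.14, -0.001, 1.457]
contact_force: [0.6, 0.5, 0.0]
opening: 0.0552
grip_force: 0.0
brass 28493 [144.  96.] [ 3.329e-01 -1.549e-01  3.000e-04] r 0.0
brass 4373 [304.  65.] [ 4.407e-01 -1.478e-01  2.000e-04] r 0.0
brass 63 [354.  58.] [ 0.4733 -0.1471 -0.    ] r -0.0
brass 463 [349.  95.] [ 0.4695 -0.17    0.    ] r 0.0
brass 606 [ 15. 146.] [ 0.2323 -0.1759  0.0004] r 0.0
brass 70 [ 61. 204.] [ 0.2549 -0.2231  0.0004] r 0.0
brass 2414 [255. 221.] [ 0.3984 -0.2405  0.0292] r 0.8
brass 567 [140. 288.] [ 0.3702 -0.2065  0.1504] r 3.3
brass 556 [362. 287.] [ 0.4279 -0.213   0.1499] r 3.5
brass 4302 [320. 332.] [ 0.4151 -0.2192  0.1575] r 25.1
brass 68 [192. 314.] [ 3.364e-01 -3.279e-01  3.000e-04] r 0.0
[ 0.39903352 -0.23876612  0.24307311] (array([-0.6,  1.4, 60.1]), np.float64(-0.005))
```

```bash
python3 -m crank '[[0.2,-1,0.5,30,0],[0.2,-1,0.5,52,0],[0.1,-1,0.5,60,0],[-1,-1,0.5,60,0],[-1,-1,0.5,60,0],[-1,-1,0.5,60,0],[-1,-1,0.5,60,0],[-1,-1,0.5,60,0]]' 15
python3 -m crank '[[-1,0,0,-35,0],[-1,0,0,-75,0],[-1,35,18,-75,0],[-1,70,36,-75,0],[-1,105,54,-75,0],[-1,140,72,-75,0],[-1,175,90,-75,0],[-1,210,108,-75,0],[-1,245,126,-75,0],[-1,267,136,-75,0],[-1,267,136,-75,0],[-1,267,136,-75,0]]'
python3 - <<'E'
from h import *
print(telemetry.observe()['tool_pos'],go(.563,.0108,.159+.070,1.464))
E
```

```text
time: 13.88
tool_pos: [0.3997, -0.2399, 0.1843]
tool_rot: [3.141, 0.001, 1.46]
contact_force: [-0.5, 1.2, 0.3]
opening: 0.0342
grip_force: 15.0
time: 14.88
tool_pos: [0.5643, 0.0115, 0.2586]
tool_rot: [-3.141, 0.0, 1.463]
contact_force: [-0.5, -0.5, -0.7]
opening: 0.0337
grip_force: 15.0
[0.564269   0.01147033 0.25861795] (array([-0.8, -1.2, 29.6]), np.float64(-0.001))
```

```bash
python3 -m crank '[[-1,-0.5,-1,10,0],[-1,-0.5,-1,18,0],[-1,-0.5,-1,25,0],[-1,-0.5,-1,30,0],[-1,-0.5,-1,30,0]]'
python3 -m crank '[[0,0,0,0,0],[0,0,0,0,0],[0,0,0,0,0],[0,0,0,-30,0],[0.2,0,0,-70,0],[0.2,0,0,-70,0]]'
python3 - <<'E'
from h import *
brass()
print(telemetry.observe()['tool_pos'],go(.3995,-.3315,.245,1.464))
p,d,c=snap('top')
for a,ce,m in blobs(p,(18,120,150),(30,255,255)): print(ce.round(1),ray(c,[ce],0.027)[0].round(4))
E
```

```text
time: 15.3
tool_pos: [0.563, 0.0095, 0.2275]
tool_rot: [-3.141, -0.001, 1.458]
contact_force: [2.2, 3.2, -2.6]
opening: 0.0339
grip_force: 15.0
time: 15.8
tool_pos: [0.5649, 0.0096, 0.3057]
tool_rot: [3.13, 0.0, 1.46]
contact_force: [1.7, 0.2, 0.7]
opening: 0.0534
grip_force: 0.0
brass 1967 [243. 210.] [0.5599 0.0088 0.0725] r 1.7
brass 961 [244. 268.] [ 0.5556 -0.036   0.0742] r 1.5
brass 530 [144. 288.] [0.5391 0.0422 0.2131] r 4.8
brass 561 [358. 288.] [0.5946 0.0357 0.2135] r 4.7
brass 4273 [316. 332.] [0.582  0.0295 0.2207] r 35.2
[0.5642675  0.00966891 0.30298696] (array([-357.3, -126.5,   57.1]), np.float64(-0.004))
[186.6 134.7] [0.7328 0.2428 0.027 ]
[295.6 190.4] [ 0.5562 -0.092   0.027 ]
[377.3 242.3] [ 0.3997 -0.3308  0.027 ]
```

```bash
python3 -m crank '[[0.2,-30,-10,0,0],[0.2,-65,-22,0,0],[0.2,-100,-35,0,0],[0.2,-135,-48,0,0],[0.2,-170,-60,10,0],[0.2,-205,-73,20,0],[0.2,-240,-85,30,0],[0.2,-275,-98,40,0],[0.2,-310,-110,50,0],[0.2,-345,-122,57,0],[0.2,-357,-126,57,0],[0.2,-357,-126,57,0]]'
python3 - <<'E'
from h import *
brass()
print(telemetry.observe()['tool_pos'],go(.3995,-.3315,.183,1.464))
E
```

```text
time: 16.9
tool_pos: [0.3968, -0.3332, 0.2405]
tool_rot: [-3.14, -0.001, 1.456]
contact_force: [-0.4, -0.1, 0.3]
opening: 0.0549
grip_force: 0.0
brass 18156 [ 98. 117.] [ 0.2983 -0.2585  0.0003] r 0.0
brass 240 [160.  38.] [ 3.497e-01 -2.149e-01  2.000e-04] r 0.0
brass 2467 [256. 221.] [ 0.3975 -0.3337  0.0292] r 0.8
brass 582 [139. 289.] [ 0.3686 -0.3007  0.1483] r 3.1
brass 551 [362. 288.] [ 0.4265 -0.3076  0.1476] r 3.2
brass 208 [196. 309.] [ 3.395e-01 -4.163e-01  3.000e-04] r 0.0
brass 618 [278. 309.] [ 4.057e-01 -4.237e-01  2.000e-04] r 0.0
brass 3239 [320. 332.] [ 0.4136 -0.3132  0.1554] r 24.8
[ 0.39757297 -0.33164077  0.24079954] (array([ 0.3,  2. , 57.8]), np.float64(-0.007))
```

```bash
python3 -m crank '[[0.2,-0.5,1,30,0],[0.2,-0.5,1,50,0],[0.1,-0.5,1,58,0],[-1,-0.5,1,58,0],[-1,-0.5,1,58,0],[-1,-0.5,1,58,0],[-1,-0.5,1,58,0],[-1,-0.5,1,58,0]]' 15
python3 -m crank '[[-1,0,0,-35,0],[-1,0,0,-75,0],[-1,35,10,-75,0],[-1,70,21,-75,0],[-1,105,32,-75,0],[-1,140,43,-75,0],[-1,175,54,-75,0],[-1,210,65,-75,0]]'
python3 -m crank '[[-1,35,10,0,0],[-1,70,21,0,0],[-1,105,32,0,0],[-1,140,43,0,0],[-1,175,54,0,0],[-1,201,61,0,0],[-1,201,61,0,0],[-1,201,61,0,0]]'
python3 - <<'E'
from h import *
print(telemetry.observe()['tool_pos'],go(.5685,.0628,.159+.070,1.464))
E
```

```text
time: 17.62
tool_pos: [0.3996, -0.3313, 0.1843]
tool_rot: [3.141, 0.001, 1.46]
contact_force: [0.8, 0.3, 0.7]
opening: 0.0334
grip_force: 15.0
time: 18.28
tool_pos: [0.4875, -0.1283, 0.2591]
tool_rot: [3.141, 0.0, 1.459]
contact_force: [1.3, -1.3, -1.2]
opening: 0.0332
grip_force: 15.0
time: 18.95
tool_pos: [0.5701, 0.0644, 0.2586]
tool_rot: [-3.141, 0.0, 1.463]
contact_force: [-0.0, -0.9, -0.7]
opening: 0.0334
grip_force: 15.0
[0.57005087 0.06435275 0.25864125] (array([-1.7, -1.4, 29.6]), np.float64(-0.001))
```

```bash
python3 -m crank '[[-1,-1,-1.2,10,0],[-1,-1,-1.2,18,0],[-1,-1,-1.2,25,0],[-1,-1,-1.2,30,0],[-1,-1,-1.2,30,0]]'
python3 -m crank '[[0,0,0,0,0],[0,0,0,0,0],[0,0,0,0,0],[0,0,0,-30,0],[0.2,-40,0,-70,0],[0.2,-80,0,-90,0],[0.2,-120,0,-90,0],[0.2,-150,0,-90,0],[0.2,-150,0,-90,0],[0.2,-150,0,-90,0]]'
python3 - <<'E'
from h import *
p,d,c=snap('wrist','w3')
brass()
print(telemetry.observe()['tool_pos'],go(.5685,.0628,.159+.070,1.464))
E
```

```text
time: 19.37
tool_pos: [0.5687, 0.0616, 0.2276]
tool_rot: [-3.141, -0.0, 1.458]
contact_force: [1.0, 1.9, -1.5]
opening: 0.0329
grip_force: 15.0
time: 20.2
tool_pos: [0.5518, -0.0893, 0.3192]
tool_rot: [3.141, 0.001, 1.455]
contact_force: [0.7, 0.7, -0.2]
opening: 0.055
grip_force: 0.0
brass 451 [250.   0.] [0.5641 0.0471 0.0707] r 1.4
brass 1988 [250.  64.] [0.56   0.0083 0.0724] r 1.9
brass 1881 [251. 145.] [ 0.5547 -0.0451  0.0729] r 1.7
brass 1582 [252. 202.] [ 0.5498 -0.0914  0.0612] r 1.3
brass 552 [140. 288.] [ 0.5243 -0.055   0.2265] r 5.0
brass 572 [360. 288.] [ 0.5811 -0.0615  0.2262] r 5.1
brass 3214 [320. 332.] [ 0.5689 -0.0676  0.2338] r 37.3
[ 0.55205386 -0.08659412  0.31857534] (array([150.3,  -0.2,  89.6]), np.float64(-0.005))
```

View pics/w3.png

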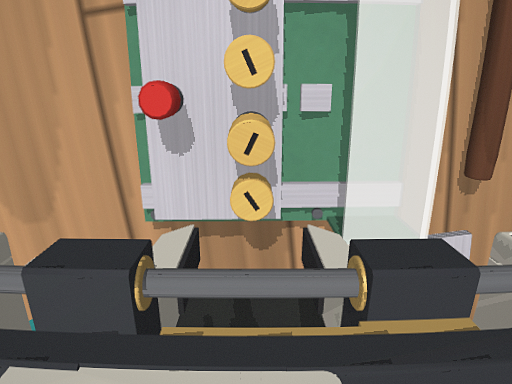

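Pin 0 is home at 61 mm, and pins 1 and 2 read about 72.5 mm. Pin 3 is clipped in this view. I'll re-grip each of pins 3, 2 and 1 softly and push down, to tell truly tight from merely hung up.

```bash
python3 -m crank '[[0.2,40,0,0,0],[0.2,80,0,0,0],[0.2,120,0,20,0],[0.1,150,0,50,0],[0.1,150,0,80,0],[0.1,150,0,90,0],[-1,150,0,90,0],[-1,150,0,90,0],[-1,150,0,90,0],[-1,150,0,90,0]]' 6
python3 -m crank '[[-1,0,0,3,0],[-1,0,0,6,0],[-1,0,0,9,0],[-1,0,0,9,0]]'
python3 -m crank '[[0.1,0,0,0,0],[0.1,0,0,0,0],[0.1,0,0,-30,0],[0.1,-26,0,-40,0],[0.1,-52,0,-30,0],[0.1,-52,0,-9,0],[-1,-52,0,-9,0],[-1,-52,0,-9,0],[-1,-52,0,-9,0],[-1,-52,0,-9,0]]'
python3 -m crank '[[-1,0,0,3,0],[-1,0,0,6,0],[-1,0,0,9,0],[-1,0,0,9,0]]'
python3 -m crank '[[0.1,0,0,0,0],[0.1,0,0,0,0],[0.1,0,0,-30,0],[0.1,-26,0,-40,0],[0.1,-52,0,-30,0],[0.1,-52,0,-9,0],[-1,-52,0,-9,0],[-1,-52,0,-9,0],[-1,-52,0,-9,0],[-1,-52,0,-9,0]]'
python3 -m crank '[[-1,0,0,3,0],[-1,0,0,6,0],[-1,0,0,9,0],[-1,0,0,9,0]]'
python3 -m crank '[[0.1,0,0,0,0],[0.1,0,0,0,0],[0.1,0,0,-30,0],[0.2,0,0,-70,0],[0.2,0,0,-110,0],[0.2,0,0,-130,0],[0.2,0,0,-130,0]]'
python3 - <<'E'
from h import *
p,d,c=snap('wrist','w4')
brass()
print(telemetry.observe()['tool_pos'])
E
```

```text
time: 21.13
tool_pos: [0.5693, 0.0615, 0.2305]
tool_rot: [3.139, -0.0, 1.459]
contact_force: [-0.6, 0.9, -0.5]
opening: 0.0333
grip_force: 6.0
time: 21.47
tool_pos: [0.5695, 0.0614, 0.2217]
tool_rot: [3.137, -0.0, 1.459]
contact_force: [-1.0, -0.3, 4.1]
opening: 0.0334
grip_force: 6.0
time: 22.3
tool_pos: [0.5634, 0.011, 0.2295]
tool_rot: [3.14, -0.0, 1.461]
contact_force: [-0.6, -0.5, -1.4]
opening: 0.0343
grip_force: 6.0
time: 22.63
tool_pos: [0.5635, 0.0109, 0.2209]
tool_rot: [3.139, 0.0, 1.461]
contact_force: [1.1, 0.3, 3.4]
opening: 0.0345
grip_force: 6.0
time: 23.47
tool_pos: [0.5576, -0.0406, 0.2294]
tool_rot: [3.141, 0.0, 1.461]
contact_force: [-0.5, 0.7, 0.2]
opening: 0.0347
grip_force: 6.0
time: 23.8
tool_pos: [0.5578, -0.0408, 0.2209]
tool_rot: [3.139, 0.0, 1.461]
contact_force: [0.5, 1.0, 5.5]
opening: 0.0345
grip_force: 6.0
time: 24.38
tool_pos: [0.5583, -0.0411, 0.3553]
tool_rot: [3.131, 0.001, 1.46]
contact_force: [1.2, -0.4, -0.3]
opening: 0.0547
grip_force: 0.0
brass 1508 [250.  62.] [0.5673 0.0585 0.0726] r 1.7
brass 1334 [249. 128.] [0.5612 0.0093 0.0722] r 1.5
brass 1362 [249. 191.] [ 0.555  -0.043   0.0725] r 1.4
brass 1203 [250. 238.] [ 0.5507 -0.091   0.0612] r 1.1
brass 543 [140. 288.] [ 0.5302 -0.0088  0.2598] r 5.6
brass 565 [360. 288.] [ 0.5876 -0.0151  0.2599] r 5.7
brass 3142 [320. 332.] [ 0.575  -0.0212  0.2673] r 42.6
[ 0.55716551 -0.04100615  0.35024831]
```

View pics/w4.png

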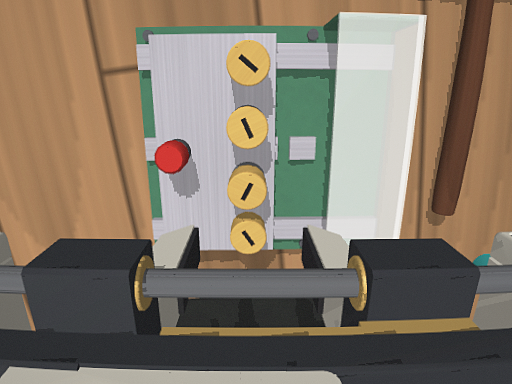

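All three still top out at 72.5 mm under a soft push, so pins 1–3 hold tight ferrules and pin 0 a good one. I'll get the tray, bin and oil can positions, then sort them.

Run:
```python
from h import *
p,d,c=snap('top');P=cloud(c,d)
for a,ce,m in blobs(p,(0,150,80),(6,255,255),500)+blobs(p,(172,150,80),(180,255,255),500):
    q=P[m]; lo=q[q[:,2]<.02]; print('red',a,ce,np.nanpercentile(q,[1,50,99],axis=0).round(3).tolist(),np.nanpercentile(lo,[1,50,99],axis=0).round(3).tolist())
hi=P[100:280,100:215]; w=hi[(hi[...,2]>.035)&(hi[...,2]<.055)&(hi[...,0]<.68)]; print('walls',np.nanpercentile(w,[1,50,99],axis=0).round(3).tolist())
print('tray floor',P[170:198:9,145:185:12].round(3).reshape(-1,3).tolist())
print('can',ray(c,[[179,122]],.12))
k=hi[hi[...,2]>.1]; print(np.nanpercentile(k,[1,99],axis=0).round(3))
for x,y in((.5518,-.0935),): print(go(x,y,.217,1.464))
```

```text
red 3468 [162.15311419 243.69925029] [[0.327, 0.207, 0.006], [0.397, 0.313, 0.012], [0.471, 0.404, 0.052]] [[0.331, 0.223, 0.006], [0.4, 0.313, 0.011], [0.469, 0.403, 0.017]]
walls [[0.326, 0.207, 0.036], [0.512, 0.316, 0.05], [0.657, 0.415, 0.054]]
tray floor [[0.625, 0.372, 0.017], [0.624, 0.335, 0.017], [0.624, 0.298, 0.015], [0.624, 0.261, 0.013], [0.597, 0.372, 0.014], [0.596, 0.334, 0.016], [0.596, 0.297, 0.015], [0.595, 0.259, 0.016], [0.568, 0.371, 0.014], [0.569, 0.335, 0.009], [0.568, 0.296, 0.015], [0.567, 0.259, 0.016], [0.54, 0.369, 0.017], [0.54, 0.333, 0.012], [0.54, 0.295, 0.018], [0.539, 0.258, 0.017]]
can [[0.74287786 0.24454347 0.12      ]]
[[0.714 0.219 0.101]
 [0.769 0.273 0.123]]
(array([-52.7,   0.9, 132. ]), np.float64(-0.004))
```

```bash
python3 -m crank '[[0.1,-40,1,10,0],[0.1,-52,1,50,0],[0.1,-52,1,90,0],[0.1,-52,1,120,0],[0.1,-52,1,132,0],[0.1,-52,1,132,0],[-1,-52,1,132,0],[-1,-52,1,132,0],[-1,-52,1,132,0],[-1,-52,1,132,0],[-1,-52,1,132,0]]' 15
python3 -m crank '[[-1,0,0,-15,0],[-1,0,0,-50,0],[-1,0,0,-90,0],[-1,40,-2,-90,0],[-1,80,-4,-90,0],[-1,120,-7,-90,0],[-1,160,-10,-90,0],[-1,200,-13,-90,0],[-1,240,-15,-90,0]]'
python3 -m crank '[[-1,40,-2,0,0],[-1,80,-4,0,0],[-1,120,-6,0,0],[-1,160,-9,0,0],[-1,178,-10,20,0],[-1,178,-10,60,0],[-1,178,-10,90,0],[-1,178,-10,101,0],[-1,178,-10,101,0],[0.1,178,-10,101,0],[0.1,178,-10,101,0],[0.1,178,-10,101,0]]'
python3 -m crank '[[0.1,0,0,-40,0],[0.1,0,0,-80,0],[0.1,0,0,-101,0],[0.1,0,0,-101,0]]'
python3 - <<'E'
from h import *
p,d,c=snap('wrist','w5')
brass()
print(telemetry.observe()['tool_pos']);print(go(.5575,-.041,.228,1.464))
E
```

```text
time: 25.45
tool_pos: [0.5523, -0.0929, 0.2173]
tool_rot: [-3.141, -0.0, 1.46]
contact_force: [0.6, 0.2, -0.3]
opening: 0.0334
grip_force: 15.0
time: 26.2
tool_pos: [0.5635, 0.149, 0.3077]
tool_rot: [-3.141, 0.0, 1.46]
contact_force: [0.9, -0.6, -0.6]
opening: 0.0327
grip_force: 15.0
time: 27.2
tool_pos: [0.5749, 0.3251, 0.2095]
tool_rot: [3.137, -0.002, 1.459]
contact_force: [-0.6, -0.5, -0.1]
opening: 0.0479
grip_force: 0.0
time: 27.53
tool_pos: [0.5753, 0.3255, 0.3165]
tool_rot: [3.129, -0.007, 1.46]
contact_force: [1.3, -0.3, 1.1]
opening: 0.0503
grip_force: 0.0
brass 1448 [247. 195.] [0.5715 0.3244 0.0413] r 0.9
brass 2444 [475. 255.] [0.7302 0.2775 0.0946] r 1.5
brass 542 [351. 288.] [0.6023 0.352  0.2214] r 4.8
brass 547 [149. 288.] [0.55   0.3578 0.2208] r 4.8
brass 3400 [310. 331.] [0.5901 0.346  0.2284] r 36.4
[0.57413203 0.32504718 0.31050955]
(array([-365.8,   23.8,   81.8]), np.float64(-0.004))
```

View pics/w5.png

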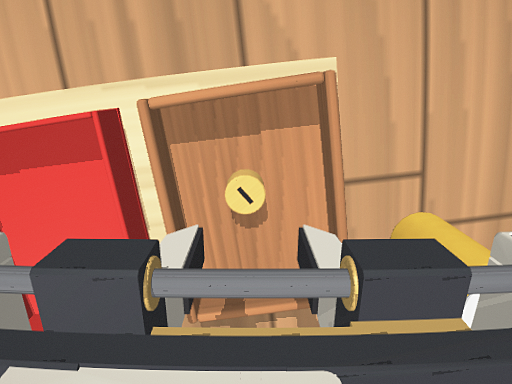

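The good ferrule stands upright in the tray at (245,195). Next are the tight ones, starting with pin 3, into the bin.

```bash
python3 -m crank '[[0.1,-40,3,0,0],[0.1,-80,7,0,0],[0.1,-120,11,0,0],[0.1,-160,14,0,0],[0.1,-200,18,0,0],[0.1,-240,21,0,0],[0.1,-262,23,10,0],[0.1,-262,23,45,0],[0.1,-262,23,75,0],[0.1,-262,23,82,0],[0.1,-262,23,82,0]]'
python3 -m crank '[[-1,0,0,0,0],[-1,0,0,0,0],[-1,0,0,0,0],[-1,0,0,0,0],[-1,0,0,-20,0],[-1,0,0,-50,0],[-1,0,0,-80,0],[-1,30,-22,-80,0],[-1,60,-44,-80,0],[-1,90,-66,-80,0]]' 15
python3 -m crank '[[-1,32,-23,0,0],[-1,64,-46,0,0],[-1,96,-69,0,0],[-1,128,-92,0,0],[-1,160,-115,0,0],[-1,184,-133,0,0],[-1,184,-133,30,0],[-1,184,-133,65,0],[-1,184,-133,95,0],[-1,184,-133,104,0],[-1,184,-133,104,0]]'
python3 -m crank '[[0.1,0,0,0,0],[0.1,0,0,0,0],[0.1,0,0,0,0],[0.1,0,0,-40,0],[0.1,0,0,-80,0],[0.1,0,0,-104,0],[0.1,0,0,-104,0]]'
python3 - <<'E'
from h import *
brass()
print(telemetry.observe()['tool_pos']);print(go(.5635,.0108,.228,1.464))
E
```

```text
time: 28.55
tool_pos: [0.5667, 0.0621, 0.223]
tool_rot: [-3.135, 0.001, 1.459]
contact_force: [0.2, -0.3, -0.4]
opening: 0.0508
grip_force: 0.0
time: 29.38
tool_pos: [0.5115, 0.1597, 0.307]
tool_rot: [3.139, -0.001, 1.458]
contact_force: [0.2, 1.3, -2.2]
opening: 0.0325
grip_force: 14.9
time: 30.3
tool_pos: [0.3997, 0.3563, 0.2]
tool_rot: [-3.138, 0.003, 1.46]
contact_force: [-0.3, -0.5, -0.4]
opening: 0.0331
grip_force: 14.9
time: 30.88
tool_pos: [0.4017, 0.3574, 0.3129]
tool_rot: [3.131, -0.008, 1.46]
contact_force: [0.7, 0.2, 0.1]
opening: 0.0503
grip_force: 0.0
brass 1352 [246. 196.] [0.3983 0.3551 0.0372] r 0.7
brass 1219 [408. 228.] [0.5329 0.3118 0.041 ] r 0.8
brass 546 [149. 288.] [0.3772 0.3902 0.2205] r 4.8
brass 538 [351. 288.] [0.4295 0.3845 0.2212] r 4.8
brass 3181 [310. 331.] [0.4173 0.3785 0.2282] r 36.4
[0.40108749 0.35695667 0.31009599]
(array([-326.5,  199.2,   81.6]), np.float64(-0.004))
```

The tight ferrule is standing in the bin. The tray ferrule was nudged to (.533,.312), which is still inside the tray and upright. Next is pin 2.

```bash
python3 -m crank '[[0.1,-34,21,0,0],[0.1,-68,42,0,0],[0.1,-102,63,0,0],[0.1,-136,84,0,0],[0.1,-170,105,0,0],[0.1,-204,126,0,0],[0.1,-238,147,0,0],[0.1,-272,167,0,0],[0.1,-306,187,0,0],[0.1,-326,199,0,0],[0.1,-326,199,20,0],[0.1,-326,199,50,0]]'
python3 -m crank '[[0.1,0,0,20,0],[0.1,0,0,31,0],[0.1,0,0,31,0],[-1,0,0,31,0],[-1,0,0,31,0],[-1,0,0,31,0],[-1,0,0,31,0],[-1,0,0,10,0],[-1,0,0,-20,0],[-1,0,0,-49,0]]' 15
python3 -m crank '[[-1,32,-22,0,0],[-1,64,-44,0,0],[-1,96,-66,0,0],[-1,128,-88,0,0],[-1,160,-110,0,0],[-1,192,-132,0,0],[-1,224,-154,0,0],[-1,256,-176,0,0],[-1,281,-194,0,0],[-1,281,-194,0,0],[-1,281,-194,30,0],[-1,281,-194,65,0]]'
python3 -m crank '[[-1,0,0,30,0],[-1,0,0,39,0],[-1,0,0,39,0],[0.1,0,0,39,0],[0.1,0,0,39,0],[0.1,0,0,39,0],[0.1,0,0,0,0],[0.1,0,0,-40,0],[0.1,0,0,-65,0],[0.1,0,0,-65,0]]'
python3 - <<'E'
from h import *
brass()
print(telemetry.observe()['tool_pos']);print(go(.5577,-.0408,.228,1.464))
E
```

```text
time: 31.93
tool_pos: [0.5633, 0.0084, 0.2573]
tool_rot: [3.135, 0.0, 1.457]
contact_force: [0.2, -0.5, -0.8]
opening: 0.0503
grip_force: 0.0
time: 32.77
tool_pos: [0.5618, 0.0107, 0.3057]
tool_rot: [-3.14, 0.0, 1.46]
contact_force: [0.4, -0.8, -1.2]
opening: 0.034
grip_force: 15.0
time: 33.77
tool_pos: [0.4009, 0.3124, 0.2418]
tool_rot: [3.135, -0.004, 1.462]
contact_force: [0.9, -1.0, -2.0]
opening: 0.0342
grip_force: 15.0
time: 34.6
tool_pos: [0.4017, 0.3121, 0.3117]
tool_rot: [3.131, -0.008, 1.46]
contact_force: [0.4, 0.5, 0.7]
opening: 0.0505
grip_force: 0.0
brass 1375 [240. 142.] [0.3983 0.3549 0.0372] r 0.8
brass 1513 [410. 178.] [0.533  0.3113 0.0411] r 0.9
brass 1369 [246. 196.] [0.3986 0.3106 0.0372] r 0.8
brass 549 [149. 288.] [0.3772 0.3448 0.2191] r 4.8
brass 548 [350. 289.] [0.4294 0.339  0.2199] r 4.7
brass 3242 [311. 332.] [0.4174 0.3328 0.2269] r 36.3
[0.40107713 0.31168104 0.3089449 ]
(array([-333.4,  194.1,   80.7]), np.float64(-0.004))
```

```bash
python3 -m crank '[[0.1,-34,20,0,0],[0.1,-68,40,0,0],[0.1,-102,60,0,0],[0.1,-136,80,0,0],[0.1,-170,100,0,0],[0.1,-204,120,0,0],[0.1,-238,140,0,0],[0.1,-272,160,0,0],[0.1,-306,180,0,0],[0.1,-333,194,0,0],[0.1,-333,194,20,0],[0.1,-333,194,50,0]]'
python3 -m crank '[[0.1,0,0,20,0],[0.1,0,0,31,0],[0.1,0,0,31,0],[-1,0,0,31,0],[-1,0,0,31,0],[-1,0,0,31,0],[-1,0,0,31,0],[-1,0,0,10,0],[-1,0,0,-20,0],[-1,0,0,-49,0]]' 15
python3 -m crank '[[-1,32,-21,0,0],[-1,64,-42,0,0],[-1,96,-63,0,0],[-1,128,-84,0,0],[-1,160,-105,0,0],[-1,192,-126,0,0],[-1,224,-147,0,0],[-1,256,-168,0,0],[-1,290,-190,0,0],[-1,290,-190,0,0],[-1,290,-190,30,0],[-1,290,-190,65,0]]'
python3 -m crank '[[-1,0,0,30,0],[-1,0,0,39,0],[-1,0,0,39,0],[0.1,0,0,39,0],[0.1,0,0,39,0],[0.1,0,0,39,0],[0.1,0,0,0,0],[0.1,0,0,-40,0],[0.1,0,0,-65,0],[0.1,0,0,-65,0]]'
python3 - <<'E'
from h import *
brass()
print(telemetry.observe()['tool_pos']);print(go(.4952,-.0088,.36,-.108))
E
```

```text
time: 35.65
tool_pos: [0.5575, -0.0435, 0.2562]
tool_rot: [3.135, 0.001, 1.456]
contact_force: [-0.3, -0.4, -0.6]
opening: 0.0505
grip_force: 0.0
time: 36.48
tool_pos: [0.556, -0.041, 0.3048]
tool_rot: [-3.141, -0.0, 1.46]
contact_force: [0.4, -0.3, -1.3]
opening: 0.034
grip_force: 15.0
time: 37.48
tool_pos: [0.4001, 0.2694, 0.2407]
tool_rot: [3.134, -0.004, 1.463]
contact_force: [0.3, 0.7, -2.3]
opening: 0.0338
grip_force: 15.0
time: 38.32
tool_pos: [0.401, 0.2688, 0.3103]
tool_rot: [3.131, -0.007, 1.46]
contact_force: [1.4, 1.0, 1.2]
opening: 0.0503
grip_force: 0.0
brass 1523 [234.  85.] [0.3981 0.3547 0.0372] r 0.9
brass 1637 [412. 125.] [0.5328 0.3109 0.041 ] r 0.9
brass 1397 [241. 144.] [0.3985 0.3103 0.0373] r 0.8
brass 1381 [246. 195.] [0.3977 0.2675 0.0372] r 0.8
brass 541 [350. 288.] [0.4287 0.2957 0.2184] r 4.7
brass 548 [150. 288.] [0.3766 0.3016 0.2176] r 4.9
brass 3244 [311. 332.] [0.4167 0.2894 0.2255] r 36.1
[0.40030972 0.26843981 0.30770611]
(array([-264.8,  125.4,  -52.5]), np.float64(1.568))
```

```bash
python3 -m crank '[[0.1,-265,125,-52,1.568],[0.1,-265,125,-52,1.568],[0.1,-265,125,-52,1.568],[0.1,-265,125,-52,1.568],[0.1,-265,125,-52,1.568],[0.1,-265,125,-52,1.568],[0.1,-265,125,-52,1.568],[0.1,-265,125,-52,1.568],[0.1,-265,125,-52,1.568],[0.1,-265,125,-52,1.568],[0.1,-265,125,-52,1.568],[0.1,-265,125,-52,1.568]]'
python3 -m crank '[[0.2,0,0,0,0.07],[0.2,0,0,0,0.07],[0.2,0,0,0,0.07]]'
python3 - <<'E'
from h import *
p,d,c=snap('wrist','w6');P=cloud(c,d)
for a,ce,m in blobs(p,(0,150,100),(6,255,255),50): print(a,ce,ray(c,[ce],.072)[0].round(4),np.nanmedian(P[m],0).round(4))
print(telemetry.observe()['tool_pos'],telemetry.observe()['tool_rot']);print(go(.4952,-.0088,.222,-.108))
E
```

```text
time: 39.37
tool_pos: [0.4942, -0.0094, 0.3552]
tool_rot: [-3.142, 0.001, -0.047]
contact_force: [0.2, -0.7, 0.2]
opening: 0.0506
grip_force: 0.0
time: 39.62
tool_pos: [0.4942, -0.0091, 0.3554]
tool_rot: [3.142, 0.001, -0.108]
contact_force: [0.4, -0.7, -0.0]
opening: 0.055
grip_force: 0.0
776 [250.24871134 182.89046392] [ 0.4955 -0.009   0.072 ] [ 0.4953 -0.009   0.0714]
2480 [ 31.88548387 232.06895161] [0.4708 0.1951 0.072 ] [0.4538 0.2314 0.019 ]
142 [ 28.64084507 312.17605634] [0.385  0.2285 0.072 ] [0.3438 0.2843 0.0114]
[ 0.49429353 -0.00905779  0.35544046] [ 3.14154033e+00  4.87598058e-04 -1.07673113e-01]
(array([  0.9,  -0.4, 133.4]), np.float64(0.0))
```

View pics/w6.png

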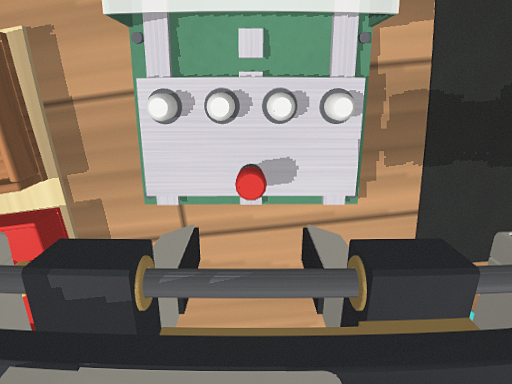

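The gauge is empty and the knob is at (250,183), down. I'll grip it, lift it, push 100 mm along +x, lower and release.

```bash
python3 -m crank '[[0.2,1,0,30,0],[0.2,1,0,70,0],[0.2,1,0,105,0],[0.2,1,0,128,0],[0.2,1,0,133,0],[0.2,1,0,133,0],[-1,1,0,133,0],[-1,1,0,133,0],[-1,1,0,133,0],[-1,1,0,133,0],[-1,1,0,133,0]]' 30
python3 -m crank '[[-1,0,0,-4,0],[-1,0,0,-8,0],[-1,0,0,-12,0],[-1,0,0,-12,0],[-1,0,0,-12,0]]'
python3 -m crank '[[-1,10,0,0,0],[-1,25,0,0,0],[-1,45,0,0,0],[-1,65,0,0,0],[-1,85,0,0,0],[-1,95,0,0,0],[-1,100,0,0,0],[-1,100,0,0,0],[-1,100,0,0,0]]'
python3 -m crank '[[-1,0,0,4,0],[-1,0,0,8,0],[-1,0,0,12,0],[-1,0,0,12,0],[0.1,0,0,12,0],[0.1,0,0,12,0],[0.1,0,0,12,0],[0.3,0,0,-40,0],[0.3,0,0,-80,0],[0.8,-20,0,-120,0],[1,-44,0,-137,0],[1,-44,0,-137,0]]'
python3 - <<'E'
from h import *
vision.read_camera('wrist');p,d,c=snap('wrist','w7');P=cloud(c,d)
for a,ce,m in blobs(p,(0,150,100),(6,255,255),50): print(a,ce,ray(c,[ce],.072)[0].round(4),np.nanmedian(P[m],0).round(4))
print(telemetry.observe()['tool_pos'])
snap('scene','s1')
E
```

```text
time: 40.58
tool_pos: [0.4957, -0.0092, 0.2236]
tool_rot: [3.141, -0.002, -0.11]
contact_force: [-0.4, -3.2, 2.5]
opening: 0.0265
grip_force: 15.6
time: 41.0
tool_pos: [0.4957, -0.0093, 0.2349]
tool_rot: [3.141, -0.001, -0.11]
contact_force: [4.2, -1.4, -6.3]
opening: 0.0258
grip_force: 30.0
time: 41.75
tool_pos: [0.5945, -0.02, 0.2342]
tool_rot: [-3.141, 0.001, -0.11]
contact_force: [2.6, -0.3, -6.5]
opening: 0.0256
grip_force: 30.0
time: 42.75
tool_pos: [0.5491, -0.0149, 0.3779]
tool_rot: [3.141, -0.008, -0.11]
contact_force: [1.4, 0.0, 0.1]
opening: 0.0744
grip_force: 0.0
695 [249.87769784 132.24892086] [ 0.5931 -0.0195  0.072 ] [ 0.593  -0.0195  0.0715]
[ 0.55062751 -0.01529597  0.37300754]
```

View pics/w7.png

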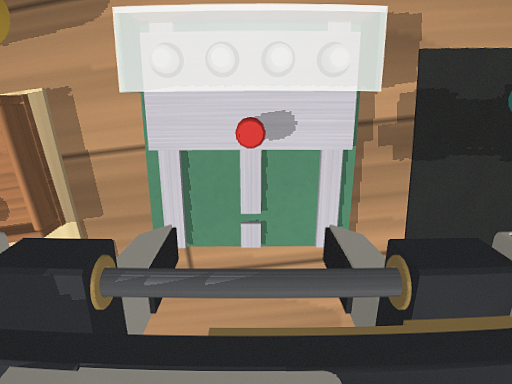

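View pics/s1.png

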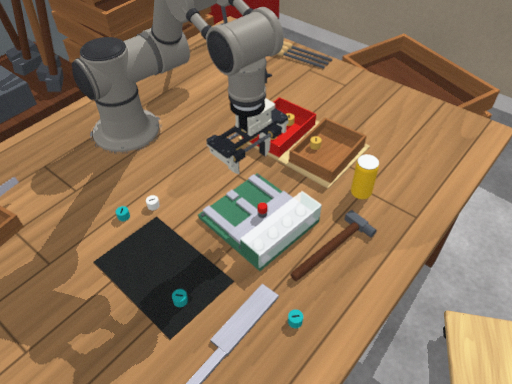

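The knob at (250,132) has its top at 71.5 mm, so it is seated in the rear hole. The gauge is parked, the tray and bin are filled and the other items haven't moved.

```bash
python3 -c "
from cell import ticket;print(ticket.hand_in())"
```

```text
the job is handed in; nothing more can be done
None
```

The job is done and handed in at about 43 s of robot time: all four ferrules were gauged, one good one is in the tray, three tight ones are in the bin, and the empty gauge is locked back under its hood.

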